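# Shut and latch the fittings drawer of a bin rack

## Task

The bin rack is going out on the van: push its open drawer fully home until it clicks into its detent, then swing the latch's wire bail forward and down over the keeper hook on the drawer's top edge, and press the latch lever over past centre until it lies flat. Do not shift the fittings, bin, carton and screwdriver standing around.

Things in the scene. Friction and masses are not known exactly. Their poses are not given: they have to be found in the camera images.
- case: Grey steel bin rack on a drawer base, fixed. Origin on the table below the middle of the carcass's front edge; x runs into the case (the drawer opens to -x), y to its left, z up. Carcass 280 deep, 360 wide, 140 high; its flat top is the deck. The draw latch sits on the deck at y = 0, from x = 6 to 76, the drawer below it.
- bins_front (a point): Middle of the lower front edge of the three grey bins hung side by side over the deck (334 wide in all, 78 high). Their fronts stand 62 behind the carcass's front edge, undersides 206 and tops 284 above the table, over the end of the shut lever, so a hand working at the latch must lean back towards -x. Axes as the case.
- drawer (a joint): How far the drawer is open, in m; 0 is fully home. It runs with about 2 N of friction. A spring-ball detent resists (about 8 N) from 15 mm to 7 mm open and from there pulls the drawer home; left short of that it does not seat.
- pull_lip (a point): Middle of the front face of the folded pull lip along the top of the drawer front (356 wide, turned-down flange 18 high): half-way up the flange, 127 above the table, 36 in front of the carcass edge when shut. The flat front panel stands 18 behind it, below the lip. Push on the lip or on the panel. Axes as the case.
- keeper (a point): Seat of the keeper, a hook on the drawer's top edge at y = 0 (22 wide, top 150 above the table): a post with a lip pointing to -x. This point, 142 high, is where the middle of the bail's crossbar ends, under the lip against the post; the lip reaches 3 further to -x. The top edge (136 high) runs on 23 in front of it; a bail let down in front of the hook lies there. Axes as the case.
- lever_pivot (a point): Middle of the lever's hinge pin, in the case: 24 behind the carcass's front edge, 156 above the table, the pin along the case's y. Axes as the case.
- lever (a joint): Lever angle in rad: 0 lies flat pointing to the case's +x (latched), pi/2 upright, more leans out to -x. It stays where it is left. With the bail hooked it grows stiff from about 1.2 rad, passes centre at about 0.5 and then snaps down to 0 (a few N at the tip).
- lever_tip (a point): Free end of the lever, a steel plate 24 wide and 3 thick (8 thick curl at the end), 52 from the pivot. Axes turn with the lever: x from the pivot to the tip.
- bail (a joint): Angle in rad of the wire bail on the lever: 0 when latched, about 3.9 when it stands on end behind the leaning lever, about 1.9 when let down onto the drawer's top edge with the lever still leaning. It balances upright on a lightly stiff hinge; tipped more than about 25 degrees to -x it drops by its own weight.
- bail_bar (a point): Middle of the bail's crossbar. The bail is a U of 5 mm wire, 41 wide outside, 31 inside, straddling the lever; its legs run 49 from a pin on the lever (12 from the lever's pivot) to the crossbar, which lies along the case's y and passes clear of the lever's end. Tipped to -x while the lever leans out, it comes down in front of the keeper.
- deck_coupling: Bystander: conduit coupling, 40 wide, 51 high, standing on the deck to the left (+y) of the latch. Origin under its centre.
- deck_connector: Bystander: conduit connector, 45 wide, 42 high, standing on the deck to the right of the latch. Origin under its centre.
- table_bin: Bystander: grey hopper bin of connectors, 180 x 110 x 100 high, on the table left of the case. Origin under its centre.
- big_coupling: Bystander: conduit coupling, 64 wide, 82 high, standing on the table left of the drawer. Origin under its centre.
- big_connector: Bystander: conduit connector, 64 wide, 60 high, standing on the table right of the drawer. Origin under its centre.
- carton: Bystander: carton 150 x 120 x 90 high on the table right of the case. Origin under its centre.
- driver: Bystander: screwdriver lying on the table right of the drawer. Origin under its middle.

How it is judged:
On the way, in this order (a step that is already met when the one before it is completed fails the run):
1. the drawer is fully home, seated past its detent (value of joint drawer between -0.002 and 0.002 m), for 0.2 s.
2. the bail's crossbar is down in front of the keeper hook, below its lip (z of bail_bar in the frame of keeper between -0.008 and 0.003 m and x of bail_bar in the frame of keeper between -0.02 and 0.003 m and value of joint drawer below 0.003 m), for 0.1 s.
At the end, for the whole second after the job is handed in: Drawer less than 2 mm from fully home; latch lever flat and at rest (under 0.08 rad); the bail's crossbar caught under the keeper's lip (within 4 mm along x, 3 mm above or 8 mm below its seat) (value of joint drawer below 0.002 m and value of joint lever below 0.08 rad and velocity of joint lever below 0.05 rad/s and z of bail_bar in the frame of keeper between -0.008 and 0.003 m and x of bail_bar in the frame of keeper between -0.004 and 0.003 m); the robot touches nothing.
It fails at once if a fitting standing on the deck is shifted more than 25 mm (distance of any of deck_coupling, deck_connector from where it was at the start of the episode above 0.025 m).
It fails at once if the grey bin or the carton on the table is shifted more than 25 mm (distance of any of table_bin, carton from where it was at the start of the episode above 0.025 m).
It fails at once if a fitting or the screwdriver on the table is shifted more than 25 mm (distance of any of big_coupling, big_connector, driver from where it was at the start of the episode above 0.025 m).
It also fails if it takes over 51 s, if anything falls off the work surface, if the arm or the gripper's body presses on something with over 40 N, if the wrist force passes 120 N, or if a joint passes its speed limit or range.

## Robot

A 7-joint arm with a two-finger parallel gripper is mounted at the origin on the work surface. World frame = base frame: x ahead of the robot, y to its left, z up, the work surface at z = 0. Lengths are in m, angles in rad, forces in N, time in s.
With the tool pointing down it reaches from about 0.4 to 0.9 m from the base axis. Payload 5.5 kg.
Tool frame: the origin (TCP) lies midway between the tips of the shut fingers; the grasp point (between the pads) lies 19 mm behind it (manip.grip_depth is the distance from the TCP to the grasp point, in m); z points along the fingers, x is the direction in which the jaws open and shut, and the axes are right-handed (so a half turn about z gives the same grasp; the last joint's range is limited). The gripper opens to 92 mm and grips with 3 to 60 N. Pads are 19 mm wide; open, the fingers measure 130 mm over their backs; the gripper's body (75 mm by 190 mm) begins 47 mm behind the grasp point.
Start: joints at [1.386, 0.501, -0.427, 1.55, 0.221, 1.138, -0.21], TCP at [0.281, -0.586, 0.227] pointing down, gripper open.
Joint ranges: [-2.88, 2.88], [-0.31, 2.03], [-1.54, 1.56], [0.2, 2.42], [-1.41, 4.55], [0.19, 2.02], [-2.57, 2.57]. Speed limits (rad/s): [2.57, 2.57, 3.14, 3.14, 3.14, 3.14, 3.14].

## Interface

Orientations are given as a unit quaternion [x, y, z, w].
In Python, from bench import manip, effector, viewer gives the robot as it stands. Calls block until the motion is done:
- manip.move_pose(position, orientation): joint-space move of the TCP to a pose.
- manip.servo_line(position, ori=None, vel=0.15): straight line of the TCP; ori=None keeps the orientation; vel is the mean speed in m/s.
- manip.movej(angles): joint-space move.
- effector.open_jaws() and effector.close(f_grip=None): open the fingers fully, or close them until they stop; f_grip is the grip in N (None keeps the last).
- manip.sleep(seconds).
- manip.solve_ik(position, orientation): joint angles nearest the present ones, or None.
- viewer.get_image(name): name is "side" or "top"; returns the picture (480x640x3 uint8, red, green, blue); there is no depth.
- viewer.get_calibration(name): a dict with "vfov" (degrees; the focal length in pixels is half the picture's height over the tangent of half this angle, whatever the lens; pixels are square), "cx", "cy" (the principal point, pixels), "eye" and "attitude" of the camera in the world. Camera axes: x right, y down, z forward; pixel columns grow to the right and rows downward; lengths in m; the calibration is good to about 2 mm. A picture is of the moment at which its call begins. get_calibration takes no time and is no camera call.
A pose or a line that the arm cannot do raises manip.PlanningError and nothing moves.
- manip.hand_in(): hands the job in, once; it reports no verdict.
Readings, each from a call of its own:
- manip.current_clock(): time.
- manip.current_q(): joint angles.
- manip.current_joint_velocities(): joint speeds.
- manip.current_tau(): joint torques, N m.
- manip.current_tool_pos(): TCP position.
- manip.current_tcp_rot(): TCP orientation.
- manip.current_force(): force on the tool from outside, world axes, zero at the start.
- manip.current_wrist_torque(): the same for the moment, N m.
- manip.current_finger_gap(): finger opening in m.
Only numpy, scipy, OpenCV 4.12 (cv2) and the standard library are available. Lean on these libraries where they do the work, as an engineer would, in place of code of your own. Each camera call takes 0.05 s, during which the arm holds its last target.

## Working session

There is one attempt and no reset: what is moved stays moved. The work goes in short steps, each a Python script; the robot and the scene stay as the last script left them, time stands still between calls to the robot, and variables do not carry over. Pictures are saved under pics/ and viewed, and the job is handed in when it is done.

```bash
ls; mkdir -p pics; python3 - <<'E'
from bench import manip, effector, viewer
import cv2
for n in ("side","top"):
    im=viewer.get_image(n); cv2.imwrite(f"pics/{n}0.png",im[:,:,::-1]); print(n,viewer.get_calibration(n))
print(manip.current_clock(),manip.current_tool_pos(),manip.current_tcp_rot(),manip.current_force(),manip.current_finger_gap(),manip.grip_depth)
E
```

```text
pics
side {'vfov': 55.07333514372907, 'cx': 321.6401892710079, 'cy': 237.96079368030198, 'eye': array([0.09321994, 0.51307596, 0.72513835]), 'attitude': array([-0.34097008,  0.83452023, -0.40381209,  0.15572791])}
top {'vfov': 52.533219961387324, 'cx': 321.88781496926015, 'cy': 254.5456446282684, 'eye': array([ 0.47318266, -0.01500561,  1.25160463]), 'attitude': array([ 0.70837247, -0.70478853,  0.02219049, -0.03145093])}
0.1 [ 0.2811317  -0.58535709  0.22579977] [ 8.46472117e-01 -5.32432342e-01 -7.23683665e-04 -4.82192618e-04] [-0.61663275 -0.50972568  0.46174318] 0.09146630727262373 0.0188
```

View pics/side0.png

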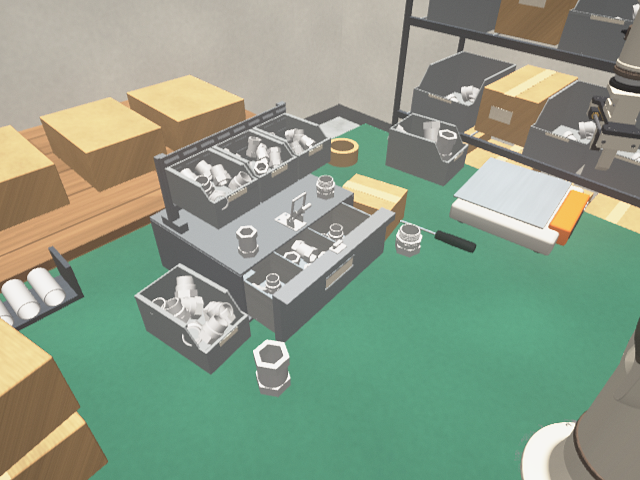

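View pics/top0.png

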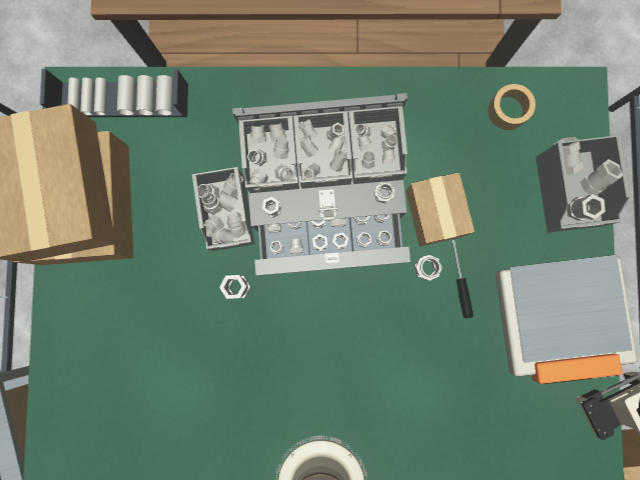

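The side view shows the latch at about (295,210) with the drawer open. The top view shows the deck's front edge from about (250,224) to (407,213) and the lip from about (256,272) to (410,262). I'll zoom in on both.

```bash
python3 - <<'E'
import cv2
a=cv2.imread("pics/top0.png")[90:290,220:430]; cv2.imwrite("pics/t0z.png",cv2.resize(a,None,fx=3,fy=3,interpolation=cv2.INTER_CUBIC)[:600])
a=cv2.imread("pics/side0.png")[160:340,140:400]; cv2.imwrite("pics/s0z.png",cv2.resize(a,None,fx=3,fy=3,interpolation=cv2.INTER_CUBIC))
a=cv2.imread("pics/side0.png")[180:240,260:340]; cv2.imwrite("pics/s0zz.png",cv2.resize(a,None,fx=8,fy=8,interpolation=cv2.INTER_CUBIC))
E
```

```text
(no output)
```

View pics/t0z.png

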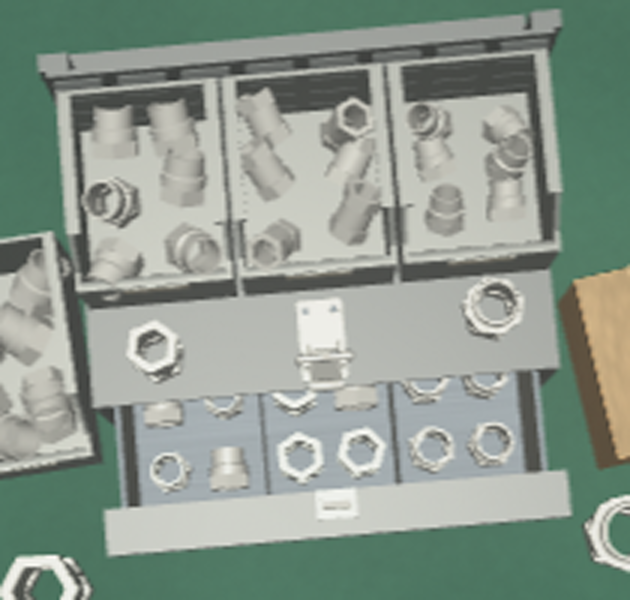

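View pics/s0z.png

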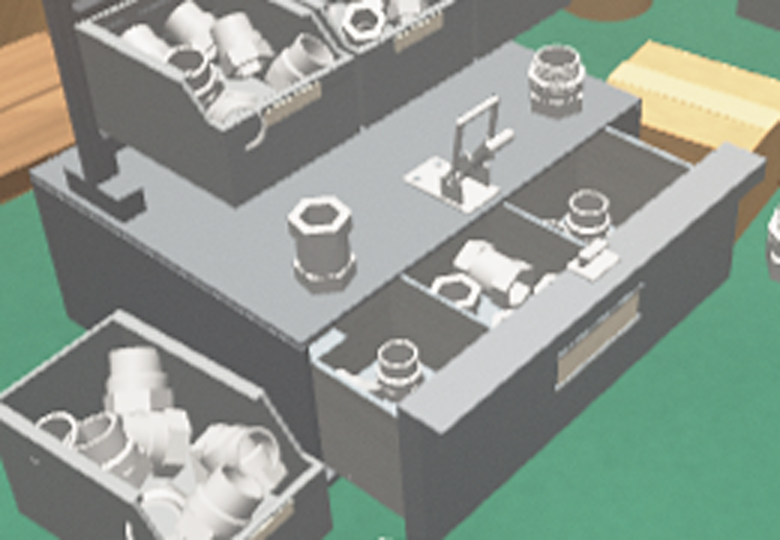

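View pics/s0zz.png

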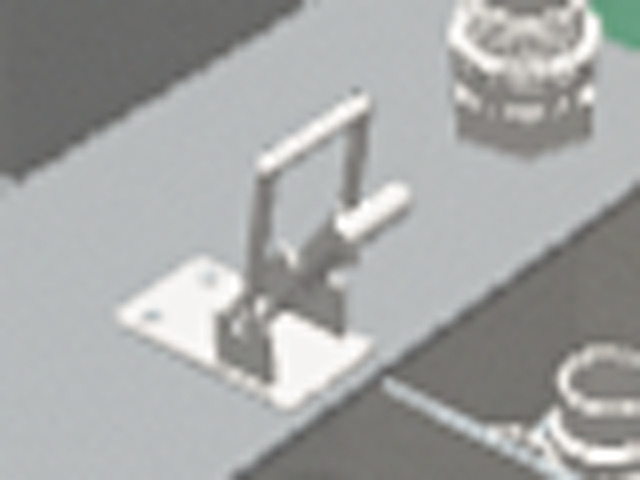

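```bash
cat > h.py <<'E'
import numpy as np
from scipy.spatial.transform import Rotation as R
from scipy.optimize import least_squares
CAL={}
def proj(c,P):
    P=np.atleast_2d(P); f=240/np.tan(np.radians(c['vfov'])/2)
    q=R.from_quat(c['attitude']).inv().apply(P-c['eye'])
    return np.c_[c['cx']+f*q[:,0]/q[:,2], c['cy']+f*q[:,1]/q[:,2]]
def ray(c,uv,z):
    f=240/np.tan(np.radians(c['vfov'])/2)
    d=R.from_quat(c['attitude']).apply([(uv[0]-c['cx'])/f,(uv[1]-c['cy'])/f,1])
    return c['eye']+d*(z-c['eye'][2])/d[2]
def c2w(case,p):
    x,y,t=case; p=np.atleast_2d(p).astype(float)
    return np.c_[x+np.cos(t)*p[:,0]-np.sin(t)*p[:,1], y+np.sin(t)*p[:,0]+np.cos(t)*p[:,1], p[:,2]]
def w2c(case,p):
    x,y,t=case; p=np.atleast_2d(p).astype(float)-[x,y,0]
    return np.c_[np.cos(t)*p[:,0]+np.sin(t)*p[:,1], -np.sin(t)*p[:,0]+np.cos(t)*p[:,1], p[:,2]]
E
python3 - <<'E'
from h import *
from bench import viewer
c={n:viewer.get_calibration(n) for n in("side","top")}
def pts(p):
    case=p[:3]; d,L,B=p[3:6]
    piv=np.array([.024,0,.156]); lv=np.array([np.cos(L),0,np.sin(L)])
    tip=piv+.052*lv; bar=piv+.012*lv+.049*np.array([np.cos(B),0,np.sin(B)])
    P=dict(dl=[0,.18,.14],dr=[0,-.18,.14],dbl=[.28,.18,.14],ll=[-.036-d,.178,.136],lr=[-.036-d,-.178,.136],tip=tip,bar=bar)
    return {k:c2w(case,v) for k,v in P.items()}
obs=[("top","dl",250.7,225.7,1),("top","dr",406,212.7,1),("top","ll",255.7,275,.6),("top","lr",410.3,261.7,.6),
("side","dl",240,274,1),("side","dr",353.7,192.7,1),("side","dbl",150,217.3,1),("side","ll",286,304,1),("side","lr",395,213.3,1),
("side","tip",306.9,206.25,1),("side","bar",299.4,196.75,1),("top","tip",329,216.7,1),("top","bar",328.3,209,1)]
f=lambda p: np.concatenate([w*(proj(c[n],pts(p)[k])[0]-[u,v]) for n,k,u,v,w in obs])
s=least_squares(f,[.65,0,0,.1,2.2,1.7],loss='soft_l1')
print(s.x.round(4))
for o,r in zip(obs,f(s.x).reshape(-1,2)): print(o[:2],r.round(1))
np.save("case.npy",s.x)
for n,k,uv,z in [("coupl","top",(271,206),.19),("conn","top",(384.5,190),.182)]:
    print(n,w2c(s.x[:3],ray(c[k],uv,z)))
E
```

```text
[ 0.6405 -0.0144  0.088   0.0761  2.1661  1.6984]
('top', 'dl') [-0.2 -0.4]
('top', 'dr') [ 0.1 -0.5]
('top', 'll') [-0.4 -0.8]
('top', 'lr') [-0.4 -0.5]
('side', 'dl') [0.6 0.5]
('side', 'dr') [1.2 0. ]
('side', 'dbl') [-0.1 -0.7]
('side', 'll') [0.5 0.1]
('side', 'lr') [ 0.5 -0.6]
('side', 'tip') [-0.8  0.2]
('side', 'bar') [0.4 0.3]
('top', 'tip') [-0.6  0.3]
('top', 'bar') [-0.5 -0.5]
coupl [[0.03144896 0.12426681 0.19      ]]
conn [[ 0.04741455 -0.12954224  0.182     ]]
```

The fit is good to about 1 px, with the drawer 76 mm open, lever at 2.17 rad and bail upright. The deck fittings are at y of about ±0.125. Next I'll check reachability.

```bash
cat >> h.py <<'E'
S=np.load("case.npy"); CASE=S[:3]
def ori(tilt_deg, flip=1):
    t=np.radians(tilt_deg); z=np.array([np.sin(t),0,-np.cos(t)]); x=np.array([0,flip*1.,0]); y=np.cross(z,x)
    return (R.from_euler('z',CASE[2])*R.from_matrix(np.c_[x,y,z])).as_quat()
def W(x,y,z): return c2w(CASE,[x,y,z])[0]
E
python3 - <<'E'
from h import *
from bench import manip
for nm,p,t in [("app",(-.25,0,.25),35),("pre",(-.15,0,.125),35),("end",(-.03,0,.125),35),("bailabove",(.036,.03,.30),25),("bail",(.036,.03,.2),25),("bailend",(-.02,.03,.2),25),
  ("lev0",(-.04,0,.19),50),("lev1",(.02,0,.21),50),("lev2",(.065,0,.17),50),("lev2",(.065,0,.17),60)]:
    for fl in(1,-1):
        q=manip.solve_ik(W(*p),ori(t,fl)); print(nm,t,fl,None if q is None else np.round(q,2))
E
```

```text
app 35 1 None
app 35 -1 None
pre 35 1 None
pre 35 -1 None
end 35 1 [ 0.93  0.57 -1.08  2.25  1.75  0.4   0.12]
end 35 -1 [-0.39  0.35  0.47  2.29  4.34  0.23  0.41]
bailabove 25 1 [ 0.8   0.36 -1.05  1.81  0.51  0.75  1.19]
bailabove 25 -1 [ 0.79  0.36 -1.05  1.81  0.51  0.75 -1.95]
bail 25 1 [ 0.74  0.51 -1.01  1.92  0.81  0.62  0.94]
bail 25 -1 [ 0.43  0.37 -0.6   1.93  0.44  0.5  -1.92]
bailend 25 1 [ 0.86  0.42 -1.1   2.04  0.77  0.56  0.95]
bailend 25 -1 [ 0.66  0.32 -0.83  2.05  0.53  0.48 -2.  ]
lev0 50 1 None
lev0 50 -1 None
lev1 50 1 [ 1.1   0.62 -1.29  2.28  2.21  0.5  -0.24]
lev1 50 -1 [ 0.79  0.36 -0.85  2.29  2.69  0.3   2.25]
lev2 50 1 [ 1.03  0.89 -1.3   2.2   2.22  0.68 -0.08]
lev2 50 -1 [ 0.57  0.48 -0.64  2.21  2.78  0.36  2.17]
lev2 60 1 [ 1.06  1.06 -1.31  2.29  2.62  0.86 -0.26]
lev2 60 -1 [ 0.77  0.67 -0.86  2.29  2.91  0.7   2.23]
```

```bash
python3 - <<'E'
from h import *
from bench import manip
def tst(nm,p,ts):
    for t in ts:
        r=[]
        for fl in(1,-1):
            q=manip.solve_ik(W(*p),ori(t,fl)); r.append(None if q is None else np.round(q,2).tolist())
        print(nm,p,t,r)
tst("pre",(-.15,0,.122),(15,20,25,30)); tst("pre",(-.13,0,.122),(15,20,25,30)); tst("push",(-.045,0,.122),(20,25,30))
tst("app",(-.15,0,.25),(15,20)); 
tst("lev0",(-.04,0,.19),(25,30,35,40,45)); tst("lev0",(-.025,0,.185),(30,35,40,45)); 
tst("lift",(-.06,0,.3),(25,)); 
E
```

```text
pre (-0.15, 0, 0.122) 15 [[1.09, 0.52, -1.27, 2.23, 0.89, 0.65, 0.89], [0.74, 0.3, -0.8, 2.24, 0.44, 0.46, -1.86]]
pre (-0.15, 0, 0.122) 20 [[0.97, 0.34, -1.04, 2.31, 0.74, 0.39, 1.01], [0.78, 0.27, -0.81, 2.31, 0.5, 0.33, -1.91]]
pre (-0.15, 0, 0.122) 25 [[0.82, 0.25, -0.84, 2.38, 0.7, 0.2, 1.04], [-0.39, 0.17, 0.46, 2.41, -0.78, 0.2, -0.69]]
pre (-0.15, 0, 0.122) 30 [None, None]
pre (-0.13, 0, 0.122) 15 [[0.93, 0.44, -1.06, 2.19, 0.73, 0.57, 1.03], [0.65, 0.32, -0.72, 2.2, 0.42, 0.47, -1.85]]
pre (-0.13, 0, 0.122) 20 [[1.11, 0.55, -1.29, 2.26, 1.07, 0.59, 0.74], [0.69, 0.29, -0.73, 2.27, 0.48, 0.34, -1.9]]
pre (-0.13, 0, 0.122) 25 [[0.73, 0.27, -0.75, 2.34, 0.67, 0.21, 1.06], [-0.39, 0.21, 0.46, 2.37, -0.79, 0.21, -0.69]]
pre (-0.13, 0, 0.122) 30 [[1.03, 0.37, -1.08, 2.4, 1.49, 0.25, 0.3], None]
push (-0.045, 0, 0.122) 20 [[0.74, 0.49, -0.89, 2.08, 0.8, 0.5, 0.97], [0.39, 0.37, -0.45, 2.09, 0.36, 0.38, -1.8]]
push (-0.045, 0, 0.122) 25 [[0.57, 0.39, -0.64, 2.16, 0.71, 0.29, 1.02], [0.27, 0.33, -0.3, 2.17, 0.25, 0.23, -1.7]]
push (-0.045, 0, 0.122) 30 [[0.77, 0.45, -0.87, 2.22, 1.31
[... 757 characters left out ...]
ev0 (-0.04, 0, 0.19) 45 [[1.16, 0.49, -1.28, 2.36, 2.14, 0.39, -0.25], [0.82, 0.28, -0.84, 2.37, 2.72, 0.22, 2.18]]
lev0 (-0.025, 0, 0.185) 30 [[0.86, 0.37, -0.98, 2.14, 0.82, 0.36, 0.94], [0.57, 0.27, -0.62, 2.14, 0.42, 0.27, -1.86]]
lev0 (-0.025, 0, 0.185) 35 [[0.96, 0.4, -1.08, 2.2, 1.23, 0.3, 0.56], [-0.59, 0.25, 0.68, 2.25, -1.22, 0.24, -0.31]]
lev0 (-0.025, 0, 0.185) 40 [[1.12, 0.54, -1.29, 2.27, 1.73, 0.42, 0.15], [-0.59, 0.25, 0.69, 2.32, 4.4, 0.24, 0.35]]
lev0 (-0.025, 0, 0.185) 45 [[1.13, 0.56, -1.29, 2.33, 2.09, 0.44, -0.18], [0.8, 0.32, -0.84, 2.34, 2.61, 0.24, 2.31]]
lift (-0.06, 0, 0.3) 25 [[1.05, 0.1, -1.07, 2.01, 0.08, 0.65, 1.6], [1.13, 0.12, -1.17, 2.01, 0.12, 0.65, -1.58]]
```

```bash
python3 - <<'E'
from h import *
from bench import manip,effector,viewer
import cv2
effector.close(10)
manip.move_pose(W(-.15,0,.26),ori(15)); print(manip.current_clock(),manip.current_finger_gap(),w2c(CASE,manip.current_tool_pos()))
manip.servo_line(W(-.15,0,.122),ori(20),vel=.15)
print(manip.current_force())
for x in(-.10,-.07,-.06,-.053,-.048,-.045):
    manip.servo_line(W(x,0,.122),vel=.06); print(x,manip.current_clock(),manip.current_force().round(1),w2c(CASE,manip.current_tool_pos()).round(4))
for n in("side","top"): cv2.imwrite(f"pics/{n}1.png",viewer.get_image(n)[:,:,::-1])
E
```

```text
3.6667 0.0002469169677495447 [[-0.14978642 -0.00072666  0.26017872]]
[-0.16339125  0.10696975  0.38215819]
-0.1 5.7167 [ 1.2  0.4 -1. ] [[-0.1     0.0003  0.122 ]]
-0.07 6.3667 [ 0.1 -0.   0.4] [[-6.96e-02  1.00e-04  1.22e-01]]
-0.06 6.6833 [ 0.1 -1.   0.8] [[-0.0594  0.      0.1222]]
-0.053 6.95 [0.1 0.  0.6] [[-5.27e-02  1.00e-04  1.22e-01]]
-0.048 7.2 [ 0.5 -0.4  1.2] [[-0.0473  0.      0.1223]]
-0.045 7.45 [-0.3  0.1  0.3] [[-0.0445  0.      0.1222]]
```

```bash
ls pics; python3 -c "
import cv2
a=cv2.imread('pics/side1.png')[130:350,140:430]; cv2.imwrite('pics/s1z.png',cv2.resize(a,(780,592)))"
```

```text
s0z.png
s0zz.png
side0.png
side1.png
t0z.png
top0.png
top1.png
```

View pics/s1z.png

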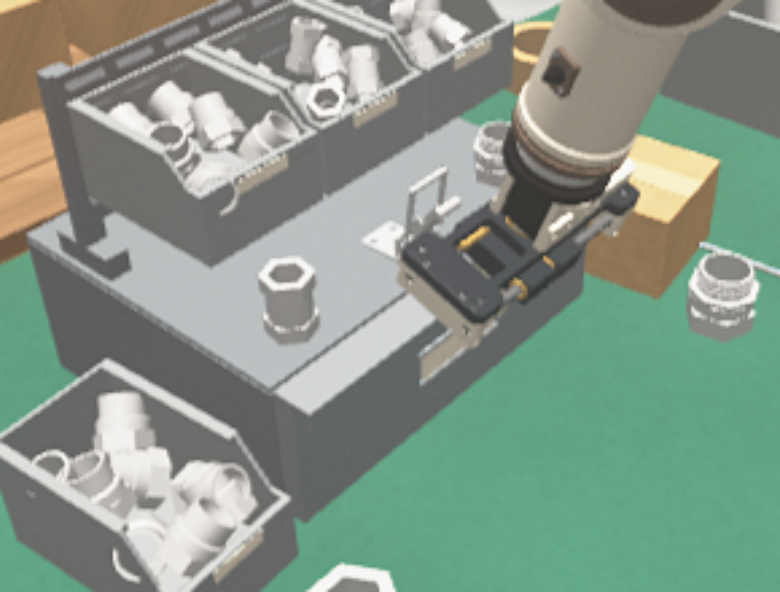

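The drawer looks home. I'll advance until I feel the stop, then check the lip corner against the model.

```bash
python3 - <<'E'
from h import *
from bench import manip,viewer
import cv2
for x in np.arange(-.043,-.0345,.0015):
    manip.servo_line(W(x,0,.122),vel=.03); f=manip.current_force(); print(round(x,4),f.round(1))
    if np.hypot(f[0],f[1])>5: break
print(manip.current_clock())
im=viewer.get_image("side"); cv2.imwrite("pics/side2.png",im[:,:,::-1])
c=viewer.get_calibration("side")
for d in(0,.005,.01): print(d,proj(c,c2w(CASE,[[-.036-d,.178,.136]])))
cv2.imwrite("pics/s2z.png",cv2.resize(im[255:315,220:300,::-1],None,fx=8,fy=8,interpolation=cv2.INTER_CUBIC))
E
```

```text
-0.043 [-1.6 -0.1  1. ]
-0.0415 [-6.7 -0.   3.5]
8.05
0 [[255.41496081 284.24964596]]
0.005 [[257.37278294 285.49840578]]
0.01 [[259.3420113  286.75444084]]
```

View pics/s2z.png

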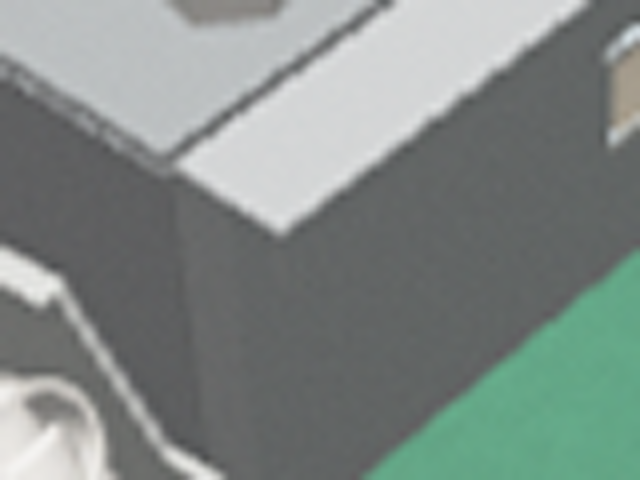

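The lip corner is at (255.4,284.4), which matches the drawer fully home, and I felt the stop. Next is the bail.

```bash
python3 - <<'E'
from h import *
from bench import manip,viewer
import cv2
manip.servo_line(W(-.07,0,.13),vel=.15)
manip.servo_line(W(-.06,.01,.30),ori(22),vel=.25)
manip.servo_line(W(.036,.022,.29),ori(25),vel=.2)
manip.servo_line(W(.036,.022,.209),vel=.15)
print(manip.current_clock(),manip.current_force().round(1),w2c(CASE,manip.current_tool_pos()).round(4))
im=viewer.get_image("side"); cv2.imwrite("pics/s3z.png",cv2.resize(im[160:250,240:360,::-1],None,fx=6,fy=6,interpolation=cv2.INTER_CUBIC))
E
```

```text
10.6083 [-0.4 -0.2  0.5] [[0.0364 0.022  0.21  ]]
```

View pics/s3z.png

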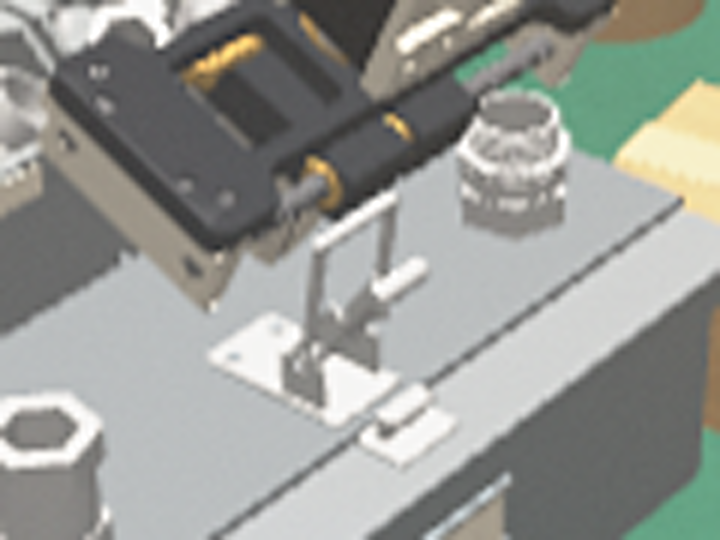

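```bash
python3 - <<'E'
from h import *
from bench import viewer,manip
c=viewer.get_calibration("side")
for p in[(.036,.022,.21),(.036,.041,.21),(.036,.003,.21),(.011,0,.2145)]: print(p,(proj(c,c2w(CASE,p))[0]-[240,160])*6)
z=np.array([np.sin(np.radians(25)),0,-np.cos(np.radians(25))])
for b in(.095,-.095):
  p=np.array([.036,.022,.21])-z*.066+[0,b,0]; print("body",b,(proj(c,c2w(CASE,p))[0]-[240,160])*6)
E
```

```text
(0.036, 0.022, 0.21) [259.07187992 234.75616352]
(0.036, 0.041, 0.21) [219.71406814 259.46009411]
(0.036, 0.003, 0.21) [297.4446318 210.6705308]
(0.011, 0, 0.2145) [359.11744111 222.440158  ]
body 0.095 [101.21472646 237.59819527]
body -0.095 [506.58295313  -4.74141417]
```

```bash
python3 - <<'E'
from h import *
from bench import manip,viewer
import cv2
for i,x in enumerate((.024,.014,.008)):
    manip.servo_line(W(x,.022,.209),vel=.06); print(x,manip.current_force().round(1))
im=viewer.get_image("side"); cv2.imwrite("pics/s4z.png",cv2.resize(im[160:250,240:360,::-1],None,fx=6,fy=6,interpolation=cv2.INTER_CUBIC))
print(manip.current_clock())
E
```

```text
0.024 [-0.3 -0.5  0.4]
0.014 [-0.3  0.6  0.2]
0.008 [0.4 0.4 0.4]
11.625
```

View pics/s4z.png

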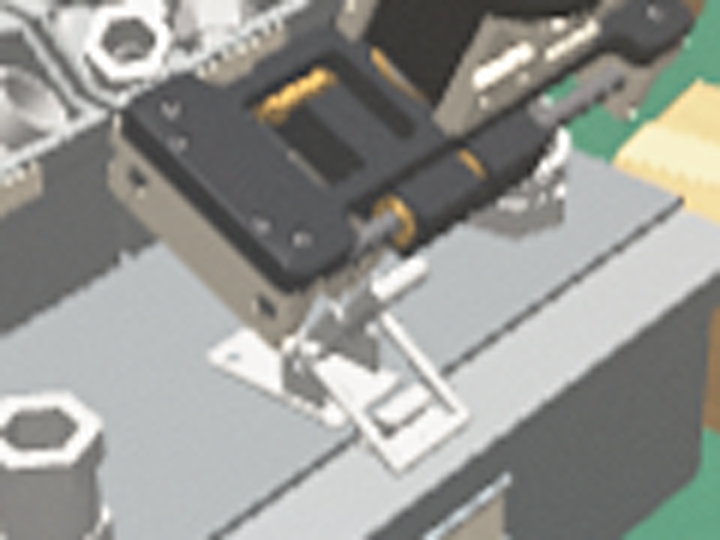

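The bail has dropped over the hook: its crossbar shows around zoom (435,445), just in front of the keeper. I'll retract and set up for the lever.

```bash
cat >> h.py <<'E'
def levpose(L,r=.044,off=None):
    if off is None: off=np.interp(L,[.3,1.5],[.008,.012])
    return (.024+r*np.cos(L)-off*np.sin(L),0,.156+r*np.sin(L)+off*np.cos(L))
E
python3 - <<'E'
from h import *
from bench import manip,viewer
import cv2
manip.servo_line(W(.012,.022,.29),vel=.2)
for t in(44,46,48):
    for p in[(-.03,0,.26),(-.045,0,.20)]+[levpose(L) for L in(2.4,2.1,1.7,1.3,.9,.6,.3)]:
        q=manip.solve_ik(W(*p),ori(t)); print(t,np.round(p,3),None if q is None else np.round(q,2))
im=viewer.get_image("side"); cv2.imwrite("pics/s5z.png",cv2.resize(im[160:250,240:360,::-1],None,fx=6,fy=6,interpolation=cv2.INTER_CUBIC))
print(manip.current_clock(),manip.current_q().round(2))
E
```

```text
44 [-0.03  0.    0.26] None
44 [-0.045  0.     0.2  ] [ 1.17  0.42 -1.27  2.35  2.05  0.31 -0.21]
44 [-0.017  0.     0.177] [ 1.11  0.62 -1.29  2.31  2.03  0.48 -0.09]
44 [-0.009  0.     0.188] [ 1.11  0.59 -1.29  2.28  1.97  0.46 -0.05]
44 [0.006 0.    0.198] [ 1.1   0.59 -1.29  2.24  1.9   0.45  0.03]
44 [0.025 0.    0.201] [ 0.89  0.43 -1.    2.21  1.97  0.27 -0.15]
44 [0.044 0.    0.197] [ 0.85  0.47 -0.98  2.17  1.94  0.29 -0.1 ]
44 [0.055 0.    0.188] [ 0.79  0.49 -0.92  2.15  1.99  0.29 -0.15]
44 [0.064 0.    0.177] [ 1.01  0.81 -1.3   2.13  1.91  0.62  0.14]
46 [-0.03  0.    0.26] None
46 [-0.045  0.     0.2  ] [ 1.18  0.43 -1.27  2.38  2.22  0.34 -0.36]
46 [-0.017  0.     0.177] [ 1.12  0.64 -1.29  2.33  2.15  0.51 -0.19]
46 [-0.009  0.     0.188] [ 1.12  0.61 -1.29  2.31  2.1   0.48 -0.16]
46 [0.006 0.    0.198] [ 1.1   0.6  -1.29  2.27  2.03  0.47 -0.09]
46 [0.025 0.    0.201] [ 1.08  0.64 -1.29  2.23  1.98  0.49 -0.02]
46 [0.044 0.    0.197] [ 1.05  0.7  -1.29  2.19  1.97  0.54  0.03]
46 [0.055 0.    0.188] [ 1.03  0.76 -1.3   2.17  1.98  0.58  0.05]
46 [0.064 0.    0.177] [ 1.02  0.82 -1.3   2.15  2.01  0.62  0.06]
48 [-0.03  0.    0.26] None
48 [-0.045  0.     0.2  ] None
48 [-0.017  0.     0.177] [ 1.13  0.66 -1.29  2.35  2.26  0.55 -0.27]
48 [-0.009  0.     0.188] [ 1.12  0.63 -1.29  2.33  2.22  0.51 -0.26]
48 [0.006 0.    0.198] [ 1.11  0.62 -1.29  2.29  2.16  0.49 -0.2 ]
48 [0.025 0.    0.201] [ 1.09  0.65 -1.29  2.25  2.1   0.51 -0.13]
48 [0.044 0.    0.197] [ 1.06  0.72 -1.29  2.21  2.08  0.55 -0.07]
48 [0.055 0.    0.188] [ 1.04  0.78 -1.3   2.19  2.09  0.6  -0.04]
48 [0.064 0.    0.177] [ 1.02  0.84 -1.3   2.18  2.11  0.64 -0.02]
12.2333 [ 0.78  0.29 -0.97  1.88  0.39  0.69  1.29]
```

View pics/s5z.png

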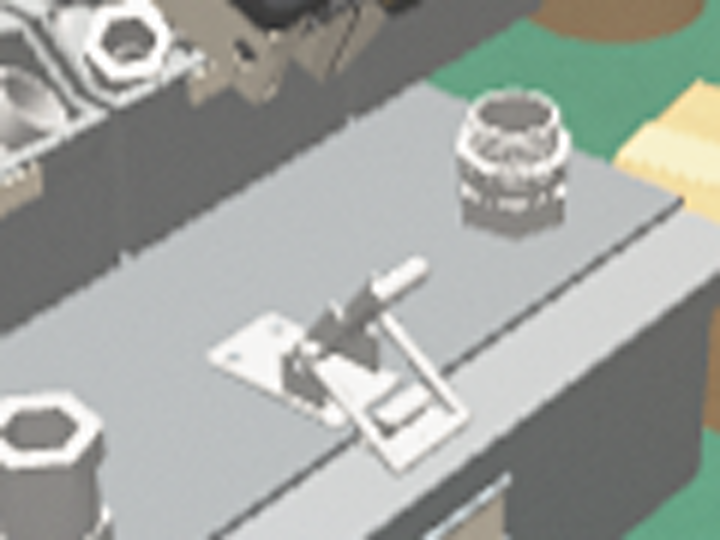

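```bash
python3 - <<'E'
from h import *
from bench import manip,viewer
import cv2
manip.servo_line(W(-.07,0,.29),ori(24),vel=.2)
manip.servo_line(W(-.065,0,.22),ori(25),vel=.15)
for t in (32,39,45):
    p=W(-.05,0,.195) if t>40 else W(-.06,0,.20)
    print(t,np.round(manip.solve_ik(p,ori(t)),2)); manip.move_pose(p,ori(t))
print(manip.current_clock(),manip.current_force().round(1),w2c(CASE,manip.current_tool_pos()).round(4),manip.current_q().round(2))
im=viewer.get_image("side"); cv2.imwrite("pics/s6z.png",cv2.resize(im[160:250,240:360,::-1],None,fx=6,fy=6,interpolation=cv2.INTER_CUBIC))
E
```

```text
32 [ 0.84  0.21 -0.88  2.23  0.46  0.24  1.26]
39 [ 1.2   0.36 -1.29  2.32  1.53  0.26  0.27]
45 [ 1.14  0.39 -1.22  2.38  2.25  0.3  -0.41]
15.4917 [-0.4  0.5 -0.7] [[-4.960e-02 -1.000e-04  1.953e-01]] [ 1.14  0.39 -1.22  2.38  2.25  0.3  -0.41]
```

View pics/s6z.png

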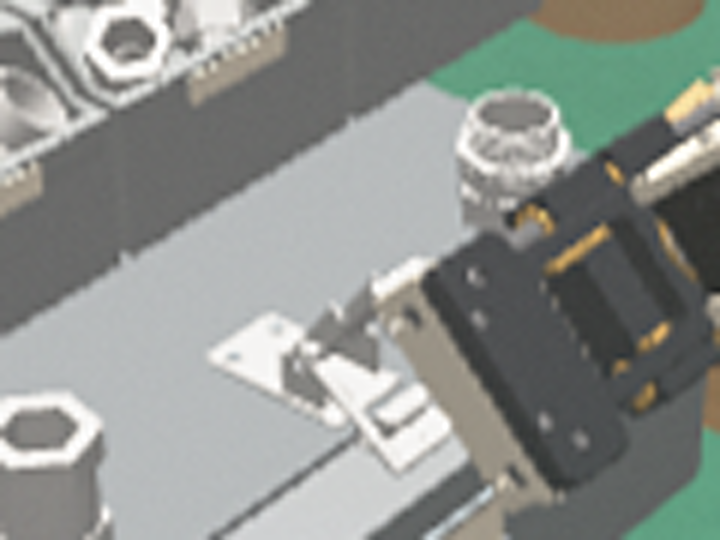

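```bash
python3 - <<'E'
from h import *
from bench import manip,viewer
import cv2
manip.servo_line(W(-.035,0,.183),ori(46),vel=.08)
for L in (2.3,2.0,1.75,1.5,1.3,1.15):
    manip.servo_line(W(*levpose(L)),ori(46),vel=.05); print(L,manip.current_force().round(1),w2c(CASE,manip.current_tool_pos()).round(4))
print(manip.current_clock())
im=viewer.get_image("side"); cv2.imwrite("pics/s7z.png",cv2.resize(im[160:250,240:360,::-1],None,fx=6,fy=6,interpolation=cv2.INTER_CUBIC))
E
```

```text
2.3 [ 0.7 -0.3  0.3] [[-0.0142  0.0004  0.1808]]
2.0 [-0.2 -0.7  0.1] [[-0.0047 -0.0002  0.1917]]
1.75 [ 0.6 -0.   0. ] [[0.0049 0.     0.1977]]
1.5 [0.6 0.3 0.5] [[1.570e-02 1.000e-04 2.011e-01]]
1.3 [-0.1  0.2  0.1] [[2.530e-02 1.000e-04 2.016e-01]]
1.15 [-0.4 -0.4  0.3] [[0.0325 0.     0.2006]]
18.3083
```

View pics/s7z.png

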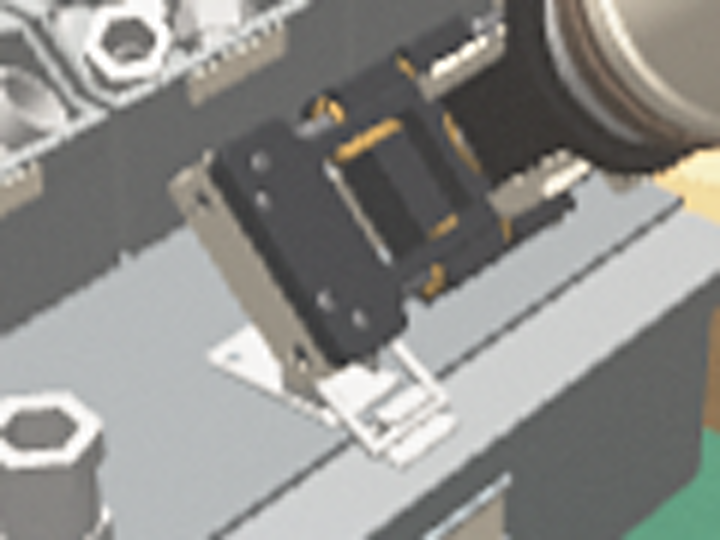

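The lever is moving and the bail is being drawn in towards the hook. Continuing.

```bash
python3 - <<'E'
from h import *
from bench import manip,viewer
import cv2
for L in (1.0,.85,.7,.55,.4,.3,.22):
    manip.servo_line(W(*levpose(L)),ori(46),vel=.04); f=manip.current_force();print(L,f.round(1),w2c(CASE,manip.current_tool_pos()).round(4))
    if np.linalg.norm(f)>30: break
print(manip.current_clock())
im=viewer.get_image("side"); cv2.imwrite("pics/s8z.png",cv2.resize(im[160:250,240:360,::-1],None,fx=6,fy=6,interpolation=cv2.INTER_CUBIC))
E
```

```text
1.0 [ 0.4 -0.3  1.8] [[3.930e-02 1.000e-04 1.985e-01]]
0.85 [-0.3 -0.1  0. ] [[4.580e-02 1.000e-04 1.954e-01]]
0.7 [-0.1  0.3  0.2] [[5.180e-02 1.000e-04 1.912e-01]]
0.55 [-0.2  0.1 -0.3] [[5.700e-02 1.000e-04 1.862e-01]]
0.4 [-0.7  0.9  0.6] [[0.0613 0.     0.1804]]
0.3 [-0.6 -0.2  0.1] [[0.0636 0.     0.1763]]
0.22 [ 0.4 -0.4 -0.2] [[0.0651 0.     0.1731]]
20.5417
```

View pics/s8z.png

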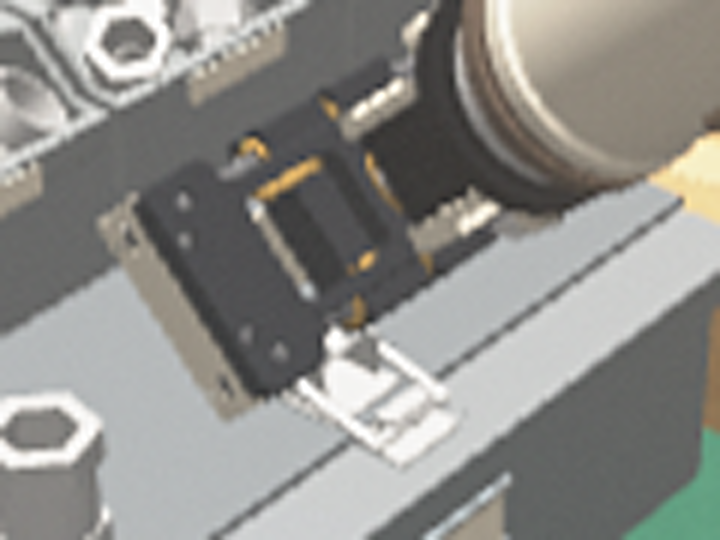

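```bash
python3 - <<'E'
from h import *
from bench import manip,viewer
import cv2
for z in (.1705,.168,.1665,.165):
    manip.servo_line(W(.065,0,z),ori(46),vel=.04); f=manip.current_force();print(z,f.round(1))
    if np.linalg.norm(f)>5: break
manip.servo_line(W(.05,0,.183),vel=.08)
manip.servo_line(W(-.03,0,.205),vel=.12)
print(manip.current_clock())
for n in("side","top"):
    im=viewer.get_image(n); cv2.imwrite(f"pics/{n}9.png",im[:,:,::-1])
    if n=="side": cv2.imwrite("pics/s9z.png",cv2.resize(im[160:250,240:360,::-1],None,fx=6,fy=6,interpolation=cv2.INTER_CUBIC))
E
```

```text
0.1705 [-0.8 -0.9 -0.4]
0.168 [-0.5  0.3  0.9]
0.1665 [-0.3 -0.8  0.3]
0.165 [-0.2  0.7  1.3]
22.875
```

View pics/s9z.png

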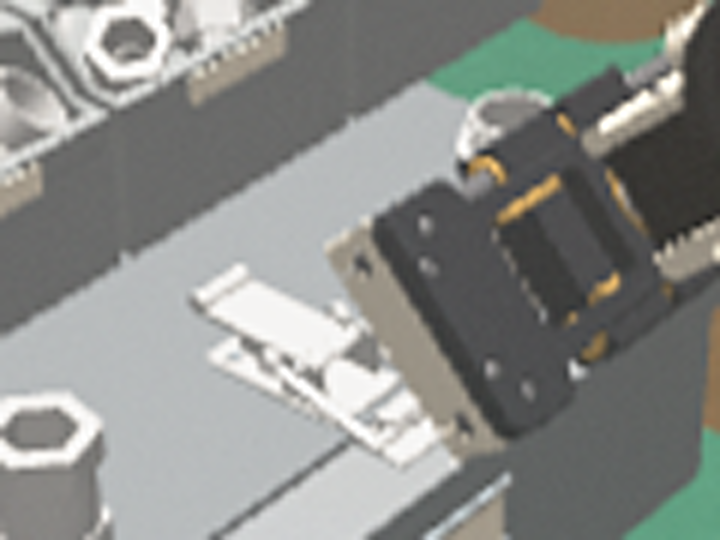

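The lever now lies flat. I'll back off, then verify before handing in.

```bash
python3 - <<'E'
from h import *
from bench import manip,viewer
import cv2
manip.servo_line(W(-.05,0,.20),ori(45),vel=.12)
for t in(39,32,25): manip.move_pose(W(-.062,0,.215+.01*(t==25)),ori(t))
manip.servo_line(W(-.14,0,.30),ori(12),vel=.2)
manip.move_pose([.28,-.45,.32],[0.846,-0.532,0,0])
print(manip.current_clock(),manip.current_force().round(1))
for n in("side","top"):
    im=viewer.get_image(n); cv2.imwrite(f"pics/{n}10.png",im[:,:,::-1])
    if n=="side": cv2.imwrite("pics/s10z.png",cv2.resize(im[180:255,250:350,::-1],None,fx=8,fy=8,interpolation=cv2.INTER_CUBIC))
c=viewer.get_calibration("side")
for nm,p in dict(tip0=[.076,0,.156],tip1=[.024+.052*np.cos(.15),0,.156+.052*np.sin(.15)],seat=[-.0115,0,.142],seatl=[-.0115,.0205,.142],seatr=[-.0115,-.0205,.142],lip=[-.036,.178,.136]).items():
    u=proj(c,c2w(CASE,p))[0]; print(nm,u.round(1),((u-[250,180])*8).round(0))
E
```

```text
27.3667 [ 0.4  0.1 -0.5]
tip0 [277.3 209. ] [219. 232.]
tip1 [277.4 206.1] [219. 209.]
seat [308.6 230.3] [468. 402.]
seatl [302.1 235. ] [417. 440.]
seatr [314.9 225.7] [519. 366.]
lip [255.4 284.2] [ 43. 834.]
```

View pics/s10z.png

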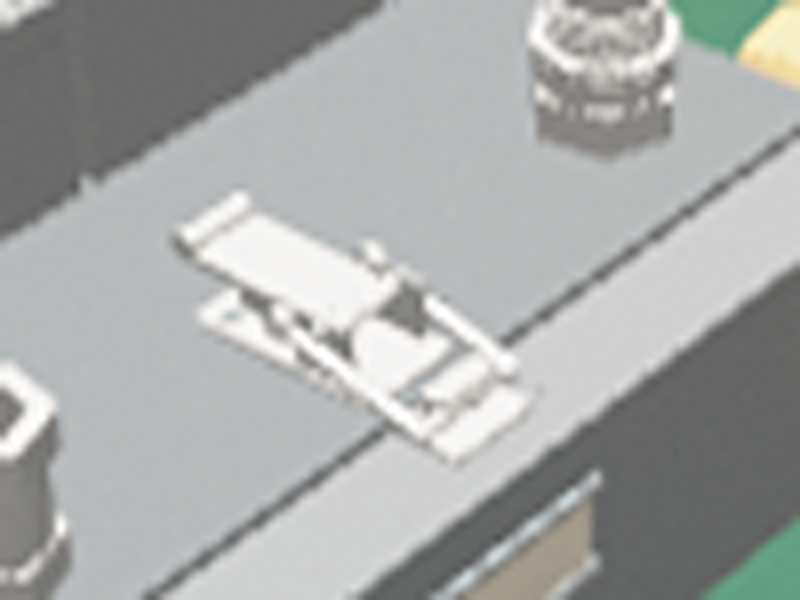

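View pics/side10.png

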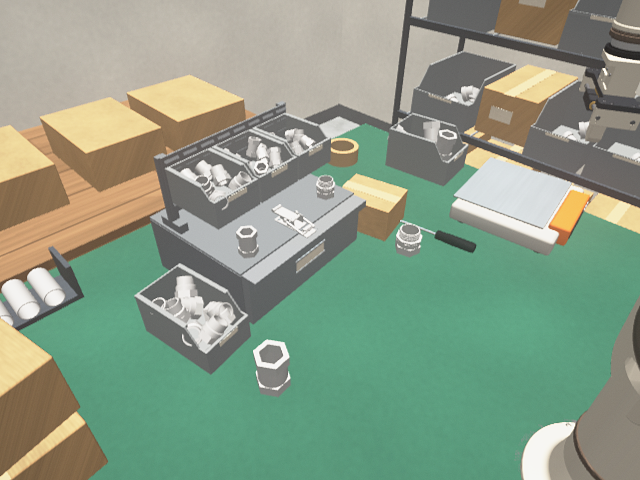

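View pics/top10.png

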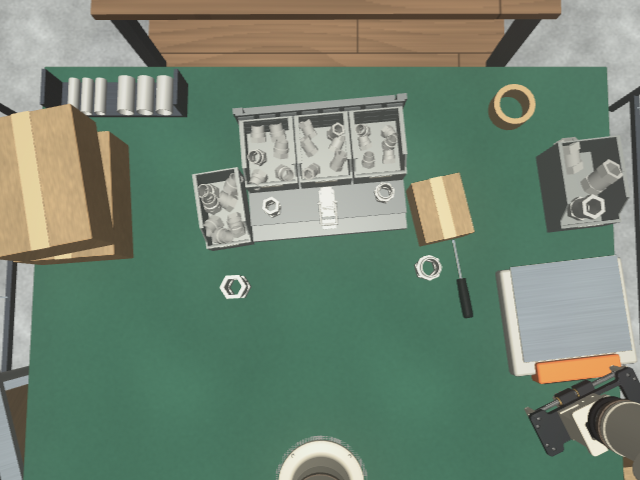

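```bash
python3 -c "
from bench import manip
manip.hand_in(); print(manip.current_clock())"
```

```text
the job is handed in; nothing more can be done
the job is handed in; nothing more can be done
```

The drawer is home, the bail is hooked over the keeper and the lever lies flat. I handed the job in at about 27 s of the 51 s allowed; the hand-in gives no verdict.

- **Drawer:** I pushed it home with the shut fingers on the pull lip. I felt its stop at about 7 N, and the lip corner was within 0.2 px of where a shut drawer puts it.
- **Bail:** I tipped it forward from behind, and it dropped in front of the keeper. In the last side view its crossbar ends are within about 1.5 px of the seat position, so it is caught under the lip.
- **Lever:** I pushed it over in an arc. The force readings at the end of each step stayed under 2 N, so I didn't see the over-centre snap in them. The side view puts the tip within about 1 px of flat, roughly 0 ± 0.05 rad.
- **Bystanders and arm:** The before and after pictures show no visible shift of the fittings, bin, carton or screwdriver. I judged that by eye and did not measure it. The arm is parked clear, touching nothing.

No check failed or disagreed.

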